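# Load and close three drill jigs

## Robot

A 7-joint arm with a two-finger parallel gripper is mounted at the origin on a cart in front of the work surface, level with it; the furniture and walls round the work are solid. World frame = base frame: x ahead of the robot, y to its left, z up, the work surface at z = 0. Lengths are in m, angles in rad, forces in N, time in s.
With the tool pointing down it reaches from about 0.425 to 0.875 m from the base axis. Payload 4.7 kg.
Tool frame: the origin (TCP) lies midway between the tips of the shut fingers; the grasp point (between the pads) lies 19 mm behind it; z points along the fingers, y is the line along which they close (so a half turn about z gives the same grasp; the last joint's range is limited). The gripper opens to 87 mm and grips with 3 to 60 N. Pads are 19 mm wide; open, the fingers measure 117 mm over their backs; the gripper's body (75 mm by 190 mm) begins 51 mm behind the grasp point.
Start: joints at [1.233, 0.321, -0.07, 1.45, 0.023, 1.371, -0.057], TCP at [0.224, -0.61, 0.223] pointing down, gripper open.
Joint ranges: [-2.86, 2.86], [-0.3, 2.09], [-1.38, 1.24], [0.06, 2.45], [-1.56, 4.7], [0.09, 2.05], [-2.69, 2.69]. Speed limits (rad/s): [2.57, 2.57, 3.14, 3.14, 3.14, 3.14, 3.14].

## Interface

Orientations are given as a rotation vector (axis times angle).
In Python, from bench import monitor, cams, workorder gives the robot as it stands.
- The arm moves only by the tool move_arm, never from a script. Its arguments are lists of equal length, an entry for each row: "slide": the shift along the tool's x, y, z in cm, a list of three; "roll": the turn about the tool's z in rad. In form: {"slide": [[dx, dy, dz], ...], "roll": [roll, ...]}. A call has 1 to 20 rows; each row is the pose to reach, as a shift and turn from the pose commanded when the call began, along the tool's axes at that moment; what a row does not reach only later rows make up. A row lasts 1/10 s, in which the tool goes at most 50 mm and 8.59 degrees, less where a joint would pass 70% of its speed; a pose out of reach is approached as far as the arm can. A call with a gripper value outside its range is refused whole. "gripper" is the finger opening in cm, from 0 to 8.7, set as the call begins (left out, the last holds). The fingers move at their own pace and stop on an object; "squeeze" is the grip in N (left out, the last holds). Time passes only in rows, so rows that repeat a pose let the fingers close. It gives the time, the measured TCP pose, the force, the opening and the grip force at its end, in the units of the state.
- monitor.get_state(): the state, without advancing time (a new reading comes with each control period).
- cams.get_image(name): name is "scene" or "top" or "wrist"; returns the picture (384x512x3 uint8, red, green, blue); there is no depth.
- cams.get_calibration(name): a dict with "mtx" (3x3 intrinsics, pixels), "dist_coeffs" ([k1, k2, p1, p2, k3] as OpenCV has them; the pictures are not rectified), "R" (3x3) and "t" (3): a world point X has camera coordinates R X + t. Camera axes: x right, y down, z forward; pixel columns grow to the right and rows downward; lengths in m; the calibration is good to about 2 mm. A picture is of the moment at which its call begins: read the wrist's pose just before it. get_calibration takes no time and is no camera call; for the wrist camera it gives the pose at the moment of the call.
- workorder.close_job(): hands the job in; it is judged then, once.
The state is a dict: "time": time; "joint_positions": joint angles; "qd": joint speeds; "joint_torque": joint torques, N m; "position": TCP position; "tool_rot": TCP orientation; "ft_force": force on the tool from outside, world axes, zero at the start; "torque": the same for the moment, N m; "grip_width": opening from 0.0 (shut) to 1.0 (fully open); "grip_force": force on a finger pad.
Only numpy, scipy, OpenCV 4.12 (cv2) and the standard library are available. Lean on these libraries where they do the work, as an engineer would, in place of code of your own. Each camera call takes 0.05 s, during which the arm holds its last target. There are 200 camera calls.

## Task

Get the three drill jigs ready for drilling: lay each of the two loose wooden blanks down in the empty jig whose nest it fills, then close every jig, the one already loaded too, by lowering the steel drill plate whose holes fit its two dowel pins over the pins until it lies flat on the end blocks. Leave the tape measure and the block plane where they are.

Things in the scene. Friction and masses are not known exactly. Their poses are not given: they have to be found in the camera images.
- jig_long: longest drill jig, fixed: ply base 169 (y) x 70 (x) mm; origin mid-underside. Nest floor z=14; nest 103 long, 36 wide between 2 wooden end blocks (28 y, 44 x, 30 high over nest floor) and side strips 8 high, inner edges bevelled. A plate on the blocks has its underside at z=44. A 9 mm pin, 22 tall, upper 12 tapered, stands on each block at x=0, y=+-65.5. Empty at first.
- jig_mid: middle drill jig, fixed: ply base 149 (y) x 70 (x) mm; origin mid-underside. Nest floor z=14; nest 83 long, 38 wide between 2 wooden end blocks (28 y, 44 x, 28 high over nest floor) and side strips 8 high, inner edges bevelled. A plate on the blocks has its underside at z=42. A 9 mm pin, 22 tall, upper 12 tapered, stands on each block at x=0, y=+-55.5. Its blank lies in it already, fixed.
- jig_short: shortest drill jig, fixed: ply base 134 (y) x 70 (x) mm; origin mid-underside. Nest floor z=14; nest 68 long, 42 wide between 2 wooden end blocks (28 y, 44 x, 36 high over nest floor) and side strips 8 high, inner edges bevelled. A plate on the blocks has its underside at z=50. A 9 mm pin, 22 tall, upper 12 tapered, stands on each block at x=0, y=+-48. Empty at first.
- blank_long: loose wooden blank, the longer, slimmer one, dark with flaking paint, 28 (x) x 95 (y) x 28 (z) mm, 0.04 kg. Origin: centre of the underside. Fits the longest jig's nest with 4 mm to spare all round, lying along it either way round. Grasp across the 28 mm width, fingertips at least 12 mm above its underside to clear the nest's side strips.
- blank_short: loose wooden blank, the shorter, stouter one, plain red-brown, 34 (x) x 60 (y) x 34 (z) mm, 0.04 kg. Origin: centre of the underside. Fits the shortest jig's nest with 4 mm to spare all round, lying along it either way round. Grasp across the 34 mm width, fingertips at least 12 mm above its underside to clear the nest's side strips.
- plate_long: loose flat bright steel drill plate 159 (y) x 44 (x) x 12 mm, 0.2 kg, three small bushings on top. Origin: centre of the underside. Round through holes for the pins, 12 mm wide, at x=0, y=+-65.5. Fits only the longest jig, either way round, 1.5 mm play. Lies flat; grasp across the 44 mm width at the middle, fingertips close to the bench.
- plate_mid: loose flat bright steel drill plate 139 (y) x 44 (x) x 12 mm, 0.2 kg, two small bushings on top. Origin: centre of the underside. Round through holes for the pins, 12 mm wide, at x=0, y=+-55.5. Fits only the middle jig, either way round, 1.5 mm play. Lies flat; grasp across the 44 mm width at the middle, fingertips close to the bench.
- plate_short: loose flat bright steel drill plate 124 (y) x 44 (x) x 12 mm, 0.2 kg, one larger bushing on top. Origin: centre of the underside. Round through holes for the pins, 12 mm wide, at x=0, y=+-48. Fits only the shortest jig, either way round, 1.5 mm play. Lies flat; grasp across the 44 mm width at the middle, fingertips close to the bench.
- tape_measure: black tape measure standing on the bench behind the jigs, 36 x 72 x 62 mm, loose. A bystander: leave it where it is. Origin: centre of the underside.
- block_plane: small iron block plane at the left of the work, 51 (x) x 156 (y) x 59 mm, loose. A bystander: leave it where it is. Origin: centre of the underside.

How it is judged:
At the end, for the whole second after the job is handed in: Each blank lies in its own nest (within 8 mm of centred, 4 mm of the floor), and each drill plate lies flat on its own jig over both pins (within 5 mm of centred, 4 mm of fully down, 0.06 rad of level and in line); all released and at rest (x of blank_long in the frame of jig_long between -0.008 and 0.008 m and y of blank_long in the frame of jig_long between -0.008 and 0.008 m and z of blank_long in the frame of jig_long between 0.01 and 0.018 m and angle between the y axis of blank_long and the y axis of jig_long, either way round below 0.2 rad and angle between each of blank_long, blank_short, plate_long, plate_mid, plate_short's own z axis and vertical below 0.06 rad and linear speed of each of blank_long, blank_short, plate_long, plate_mid, plate_short below 0.02 m/s and angular speed of each of blank_long, blank_short, plate_long, plate_mid, plate_short below 0.2 rad/s and x of blank_short in the frame of jig_short between -0.008 and 0.008 m and y of blank_short in the frame of jig_short between -0.008 and 0.008 m and z of blank_short in the frame of jig_short between 0.01 and 0.018 m and angle between the y axis of blank_short and the y axis of jig_short, either way round below 0.25 rad and x of plate_long in the frame of jig_long between -0.005 and 0.005 m and y of plate_long in the frame of jig_long between -0.005 and 0.005 m and z of plate_long in the frame of jig_long between 0.04 and 0.048 m and angle between the y axis of plate_long and the y axis of jig_long, either way round below 0.06 rad and x of plate_mid in the frame of jig_mid between -0.005 and 0.005 m and y of plate_mid in the frame of jig_mid between -0.005 and 0.005 m and z of plate_mid in the frame of jig_mid between 0.038 and 0.046 m and angle between the y axis of plate_mid and the y axis of jig_mid, either way round below 0.06 rad and x of plate_short in the frame of jig_short between -0.005 and 0.005 m and y of plate_short in the frame of jig_short between -0.005 and 0.005 m and z of plate_short in the frame of jig_short between 0.046 and 0.054 m and angle between the y axis of plate_short and the y axis of jig_short, either way round below 0.06 rad); the robot touches nothing.
It fails at once if the tape measure was moved more than 3 cm (distance of tape_measure from where it was at the start of the episode above 0.03 m).
It fails at once if the block plane was moved more than 3 cm (distance of block_plane from where it was at the start of the episode above 0.03 m).
It also fails if it takes over 141 s, if anything falls off the work surface, if the arm or the gripper's body presses on something with over 40 N, if the wrist force passes 120 N, or if a joint passes its speed limit or range.

## Working session

There is one attempt and no reset: what is moved stays moved. The work goes in short steps, Python scripts to look and compute and a tool call to move; the robot and the scene stay as the last step left them, time stands still between calls to the robot, and variables do not carry over. Pictures are saved under pics/ and viewed, at most 14 in all, crops included, and the job is handed in when it is done.

Besides the shell and the picture viewer there is one more tool, called after ">>>" by a JSON object that holds its "fn" and its "kwargs". move_arm: Moves the arm, as the interface text tells. Its arguments: {"type":"object","properties":{"slide":{"type":"array","items":{"type":"array","items":{"type":"number"}}},"roll":{"type":"array","items":{"type":"number"}},"gripper":{"type":"number"},"squeeze":{"type":"number"}},"required":["slide","roll"]}

```bash
mkdir -p pics; ls; cat > h.py <<'E'
import numpy as np, cv2
from bench import monitor, cams, workorder
def snap(name,fn,crop=None,scale=1):
    im=cams.get_image(name); cv2.imwrite('pics/raw_'+fn,im[:,:,::-1])
    show(im,fn,crop,scale); return im
def show(im,fn,crop=None,scale=1):
    if crop: x0,y0,x1,y1=crop; im=im[y0:y1,x0:x1]
    im=cv2.resize(im,None,fx=scale,fy=scale,interpolation=cv2.INTER_CUBIC)
    cv2.imwrite('pics/'+fn,im[:,:,::-1])
def ray(c,px,z):
    K=np.array(c['mtx']);d=np.array(c['dist_coeffs']);R=np.array(c['R']);t=np.array(c['t']).ravel()
    p=cv2.undistortPoints(np.array(px,float).reshape(-1,1,2),K,d).reshape(-1,2)
    D=np.c_[p,np.ones(len(p))]@R; C=-R.T@t
    z=np.broadcast_to(z,len(p))
    return C+D*((z-C[2])/D[:,2])[:,None]
def proj(c,X):
    R=np.array(c['R']);t=np.array(c['t']).ravel()
    return cv2.projectPoints(np.array(X,float).reshape(-1,3),cv2.Rodrigues(R)[0],t,np.array(c['mtx']),np.array(c['dist_coeffs']))[0].reshape(-1,2)
E
python3 - <<'E'
from h import *
print(monitor.get_state())
for n in ['top','scene']:
    snap(n,n+'1.png',None,1.56); c=cams.get_calibration(n)
    R=np.array(c['R']);print(n,-R.T@np.array(c['t']).ravel(),np.array(c['mtx'])[0,0],R.round(3).tolist(),c['dist_coeffs'])
c=cams.get_calibration('wrist');R=np.array(c['R']);print(-R.T@np.array(c['t']).ravel(),np.array(c['mtx'])[0,0],R.round(3).tolist())
E
```

```text
pics
{'time': 0.0, 'joint_positions': array([ 1.23314466,  0.32183004, -0.07008015,  1.4516794 ,  0.02258898,
        1.37080025, -0.05687242]), 'qd': array([-0.0008075 , -0.0001149 ,  0.00096347,  0.00193992, -0.000449  ,
       -0.00136196,  0.00151469]), 'joint_torque': array([-3.61331022e-04, -4.91300154e+01, -4.03989851e-01, -3.12530780e+01,
       -6.38876553e-02,  4.38667636e-02,  1.96460746e-04]), 'position': array([ 0.22371421, -0.60969355,  0.2214547 ]), 'tool_rot': array([-3.09126146e+00, -5.49436595e-01,  6.67932767e-04]), 'ft_force': array([ 0.10790598,  0.52782777, -0.56131779]), 'torque': array([-0.01539004, -0.00858538, -0.00336463]), 'grip_force': 0.0, 'grip_width': 1.0014748355419585}
top [0.34349681 0.10646891 1.57279778] 476.08022324491134 [[0.008, -1.0, 0.017], [-0.986, -0.01, -0.167], [0.167, -0.016, -0.986]] [-0.0423025  0.         0.         0.         0.       ]
scene [-0.04979233 -1.24356968  1.31470467] 481.16190462682846 [[0.902, -0.432, 0.015], [-0.272, -0.593, -0.758], [0.337, 0.679, -0.652]] [-0.12063326  0.          0.          0.          0.        ]
[ 0.28822561 -0.58754698  0.38362519] 329.1156345454472 [[0.344, -0.939, -0.001], [-0.908, -0.333, 0.255], [-0.24, -0.086, -0.967]]
```

View pics/top1.png

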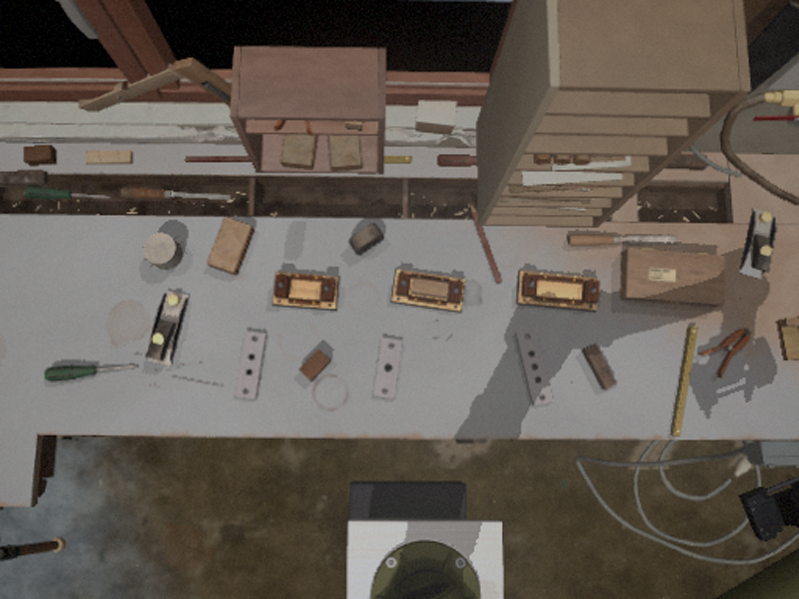

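View pics/scene1.png

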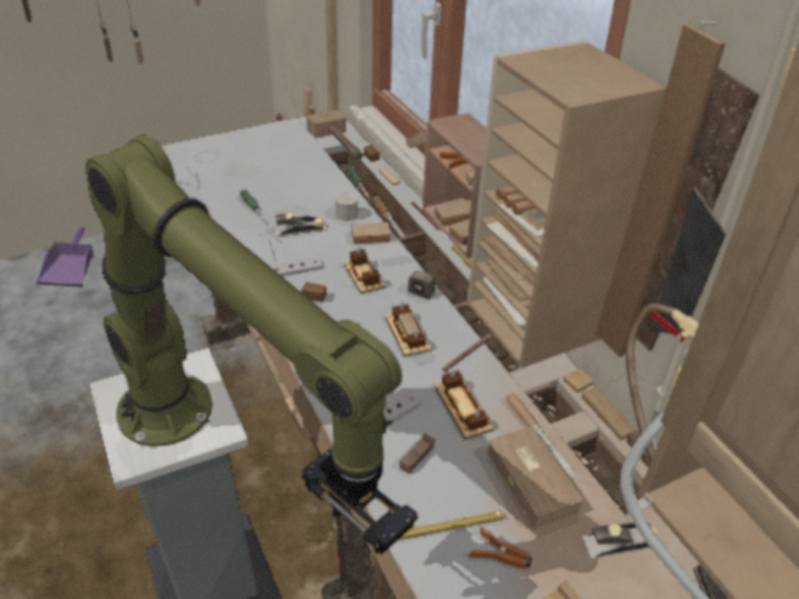

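```bash
python3 - <<'E'
from h import *
im=cv2.imread('pics/raw_top1.png')[:,:,::-1]
show(im,'c1.png',(145,160,275,265),6)
show(im,'c2.png',(270,160,400,265),6)
E
```

```text
(no output)
```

View pics/c1.png

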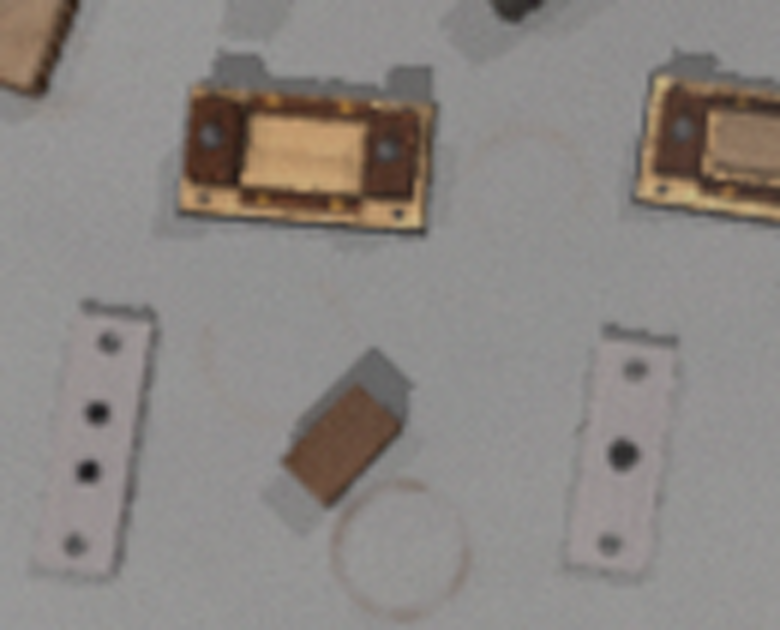

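View pics/c2.png

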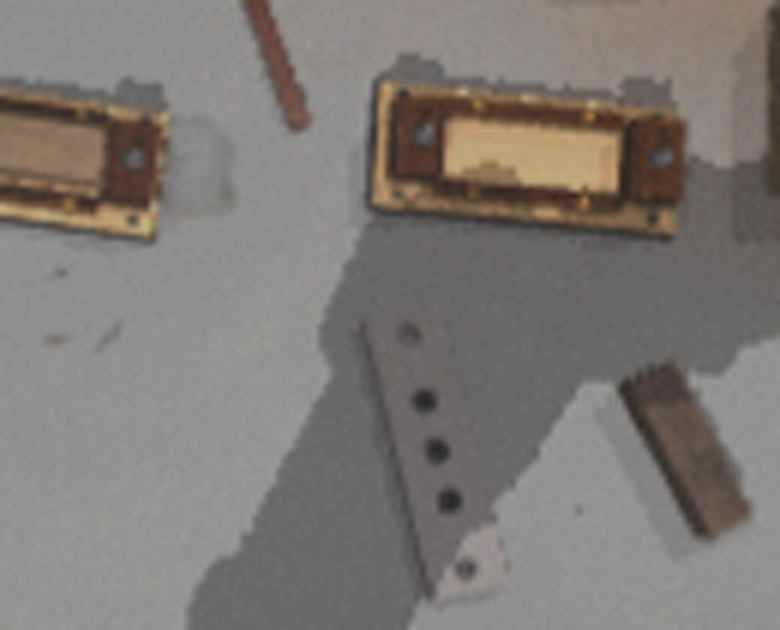

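```bash
python3 - <<'E'
from h import *
c=cams.get_calibration('top')
P={'pl_mid':(1,[(109,342),(75,545)],.012),'pl_short':(1,[(636,369),(610,544)],.012),'pl_long':(2,[(409,334),(466,569)],.012),
'j_short':(1,[(212,133),(388,149)],.065),'j_mid':(0,[(683,128),(134,157)],.057),'j_long':(2,[(425,133),(663,156)],.059),
'b_short':(1,[((284+330)/2,484),(380.5,407)],.034),'b_long':(2,[(660,372),(731,523)],.028)}
for n,(k,p,z) in P.items():
    o=[(145,160) if (k==1 or (k==0 and i==0)) else (270,160) for i in range(2)]
    px=(np.array(p)+.5)/6-.5+np.array(o)
    w=ray(c,px,z);d=w[0]-w[1]
    print(n,w[:,:2].round(4).tolist(),'c',w.mean(0)[:2].round(4),'len',np.linalg.norm(d).round(4),'yaw of y axis from +y(ccw)',np.arctan2(-d[0],d[1]).round(3))
s=monitor.get_state()
R=cv2.Rodrigues(s['tool_rot'])[0];print(R.round(3))
cw=cams.get_calibration('wrist');Rw=np.array(cw['R']);C=-Rw.T@np.array(cw['t']).ravel()
print('cam in tool',R.T@(C-s['position']),(R.T@Rw.T).round(3), cw['mtx'])
E
```

```text
pl_mid [[0.5201, 0.3612], [0.4092, 0.3756]] c [0.4647 0.3684] len 0.1118 yaw of y axis from +y(ccw) -1.7
pl_short [[0.5081, 0.072], [0.4125, 0.0855]] c [0.4603 0.0788] len 0.0965 yaw of y axis from +y(ccw) -1.711
pl_long [[0.5301, -0.2167], [0.4014, -0.2451]] c [ 0.4658 -0.2309] len 0.1318 yaw of y axis from +y(ccw) -1.354
j_short [[0.6273, 0.3015], [0.6196, 0.207]] c [0.6235 0.2543] len 0.0949 yaw of y axis from +y(ccw) -0.081
j_mid [[0.6343, 0.0485], [0.6196, -0.0602]] c [ 0.627  -0.0059] len 0.1097 yaw of y axis from +y(ccw) -0.135
j_long [[0.6342, -0.2183], [0.6229, -0.3482]] c [ 0.6285 -0.2833] len 0.1304 yaw of y axis from +y(ccw) -0.086
b_short [[0.4421, 0.2487], [0.4839, 0.2101]] c [0.463  0.2294] len 0.0568 yaw of y axis from +y(ccw) 0.826
b_long [[0.5085, -0.3512], [0.4264, -0.3872]] c [ 0.4674 -0.3692] len 0.0896 yaw of y axis from +y(ccw) -1.157
[[ 0.939  0.345 -0.001]
 [ 0.345 -0.939  0.002]
 [-0.    -0.002 -1.   ]]
cam in tool [ 0.06813714  0.00109335 -0.16206997] [[-0.    -0.967 -0.255]
 [ 1.    -0.001  0.   ]
 [-0.    -0.255  0.967]] [[329.11563455   0.         255.26003838]
 [  0.         329.11563455 198.24072825]
 [  0.           0.           1.        ]]
```

```bash
cat >> h.py <<'E'
def go(x,y,z,a,quiet=False):
    s=monitor.get_state();R=cv2.Rodrigues(s['tool_rot'])[0];cur=np.arctan2(R[1,0],R[0,0])
    d=R.T@(np.array([x,y,z])-s['position'])*100
    r=cur-a; r=(r+np.pi/2)%np.pi-np.pi/2
    b=np.arctan2(s['position'][1],s['position'][0])
    print('t',round(s['time'],2),'pos',s['position'].round(4),'a',round(cur,3),'j7',s['joint_positions'][6].round(2),'| slide',d.round(2),'roll',round(r,3),'or',round(r-np.sign(r)*np.pi,3),'| F',s['ft_force'].round(1),'w',round(s['grip_width']*87,1))
E
python3 -c "
from h import *
go(.4674,-.3692,.13,.413)"
```

```text
t 0.1 pos [ 0.2238 -0.6097  0.2216] a 0.352 j7 -0.06 | slide [ 31.16 -14.17   9.18] roll -0.061 or 3.08 | F [-0.  -0.4  0.4] w 87.1
```

>>> {"fn": "move_arm", "kwargs": {"slide": [[31.2,-14.2,9.2],[31.2,-14.2,9.2],[31.2,-14.2,9.2],[31.2,-14.2,9.2],[31.2,-14.2,9.2],[31.2,-14.2,9.2],[31.2,-14.2,9.2],[31.2,-14.2,9.2],[31.2,-14.2,9.2],[31.2,-14.2,9.2],[31.2,-14.2,9.2],[31.2,-14.2,9.2]], "roll": [-0.06,-0.06,-0.06,-0.06,-0.06,-0.06,-0.06,-0.06,-0.06,-0.06,-0.06,-0.06]}}

```text
time: 1.3
position: [0.4668, -0.3712, 0.1309]
tool_rot: [3.075, 0.637, -0.0]
ft_force: [0.2, 0.2, -0.1]
grip_width: 1.001
grip_force: 0.0
```

```bash
python3 - <<'E'
from h import *
go(.4674,-.3692,.013,.413)
c=cams.get_calibration('wrist')
snap('wrist','w1.png',None,1.56)
print(proj(c,[[.4674,-.3692,.028]])*1.56)
E
```

```text
t 1.3 pos [ 0.4668 -0.3712  0.1309] a 0.409 j7 -0.6 | slide [ 0.14 -0.16 11.79] roll -0.004 or 3.137 | F [ 0.2  0.2 -0.1] w 87.1
[[393.06774573 303.54959952]]
```

View pics/w1.png

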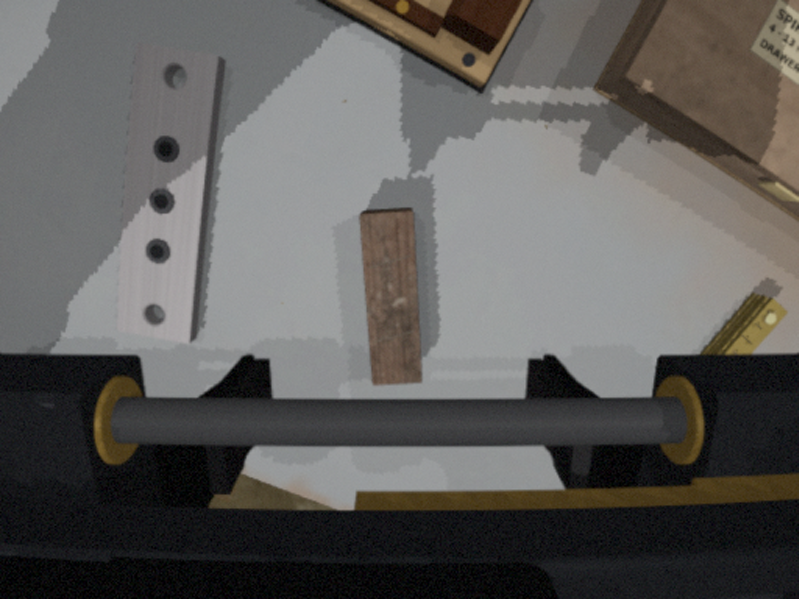

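```bash
python3 - <<'E'
from h import *
c=cams.get_calibration('wrist')
f=lambda p:(np.array(p)+.5)/1.56-.5
w=ray(c,f([(361,212),(412,211),(421,382),(374,384)]),.028)
d=(w[0]+w[1]-w[2]-w[3])/2;a=np.arctan2(d[1],d[0])
print(w.mean(0),np.linalg.norm(d),np.linalg.norm(w[0]-w[1]),a)
go(*w.mean(0)[:2],.013,a)
w=ray(c,f([(175,75),(154,314)]),.012);d=w[0]-w[1];print('plate long',w.mean(0),np.linalg.norm(d),np.arctan2(d[1],d[0]))
E
```

```text
[ 0.46885112 -0.36767388  0.028     ] 0.09404736059450819 0.025999488027641016 0.46784333386519317
t 1.35 pos [ 0.467  -0.3709  0.1309] a 0.409 j7 -0.6 | slide [ 0.3  -0.23 11.79] roll -0.059 or 3.083 | F [ 0.3  0.5 -0.7] w 86.9
plate long [ 0.46753843 -0.23146282  0.012     ] 0.1313925186420333 0.21820158320600375
```

>>> {"fn": "move_arm", "kwargs": {"slide": [[0.3,-0.2,4],[0.3,-0.2,8],[0.3,-0.2,10],[0.3,-0.2,11.8],[0.3,-0.2,11.8],[0.3,-0.2,11.8]], "roll": [-0.06,-0.06,-0.06,-0.06,-0.06,-0.06]}}

```text
time: 1.95
position: [0.4697, -0.3669, 0.0129]
tool_rot: [3.055, 0.733, -0.0]
ft_force: [1.2, -1.0, 0.4]
grip_width: 1.0
grip_force: 0.0
```

>>> {"fn": "move_arm", "kwargs": {"slide": [[0,0,0],[0,0,0],[0,0,0],[0,0,0],[0,0,0],[0,0,0],[0,0,0],[0,0,0],[0,0,-3],[0,0,-6],[0,0,-10],[0,0,-13],[0,0,-13],[0,0,-13]], "roll": [0,0,0,0,0,0,0,0,0,0,0,0,0,0], "gripper": 1.5, "squeeze": 25}}

```text
time: 3.35
position: [0.47, -0.3665, 0.143]
tool_rot: [3.054, 0.734, 0.001]
ft_force: [0.4, -0.4, -1.5]
grip_width: 0.319
grip_force: 25.0
```

```bash
python3 -c "
from h import *
go(.6285,-.2833,.16,1.485)"
```

```text
t 3.35 pos [ 0.47   -0.3665  0.143 ] a 0.472 j7 -0.54 | slide [17.9  -0.21 -1.69] roll -1.013 or 2.128 | F [ 0.4 -0.4 -1.5] w 27.7
```

>>> {"fn": "move_arm", "kwargs": {"slide": [[17.9,-0.2,-1.7],[17.9,-0.2,-1.7],[17.9,-0.2,-1.7],[17.9,-0.2,-1.7],[17.9,-0.2,-1.7],[17.9,-0.2,-1.7],[17.9,-0.2,-1.7],[17.9,-0.2,-1.7],[17.9,-0.2,-1.7],[17.9,-0.2,-1.7],[17.9,-0.2,-1.7],[17.9,-0.2,-1.7]], "roll": [-1.01,-1.01,-1.01,-1.01,-1.01,-1.01,-1.01,-1.01,-1.01,-1.01,-1.01,-1.01]}}

```text
time: 4.55
position: [0.6284, -0.2832, 0.1596]
tool_rot: [2.319, 2.12, -0.0]
ft_force: [0.6, -0.1, -0.6]
grip_width: 0.316
grip_force: 25.0
```

```bash
python3 - <<'E'
from h import *
go(.6285,-.2818,.034,1.485)
snap('wrist','w2.png',None,1.56)
E
```

```text
t 4.55 pos [ 0.6284 -0.2832  0.1596] a 1.481 j7 0.15 | slide [ 0.15  0.   12.56] roll -0.004 or 3.138 | F [ 0.6 -0.1 -0.6] w 27.5
```

View pics/w2.png

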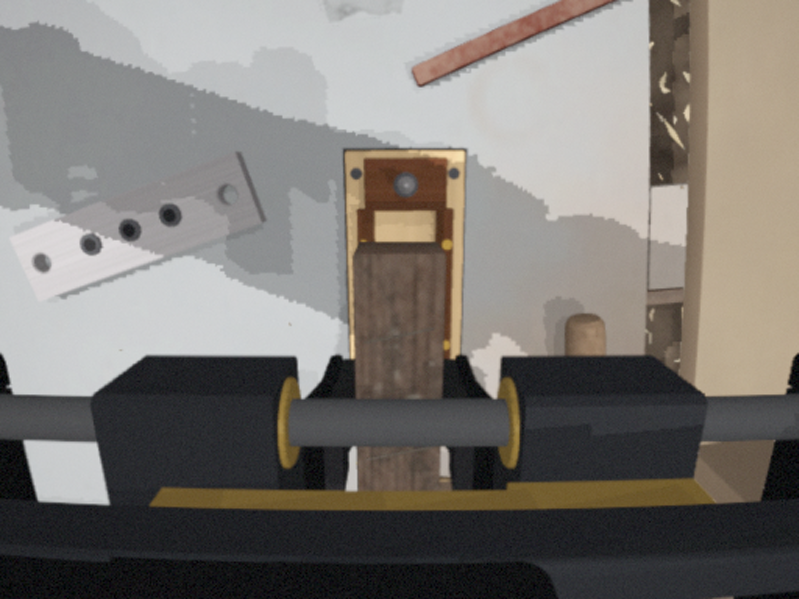

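```bash
python3 - <<'E'
from h import *
c=cams.get_calibration('wrist');f=lambda p:(np.array(p)+.5)/1.56-.5
w=ray(c,f([(406,184)]),.062);print('pin',w)
a=1.485;u=np.array([np.cos(a),np.sin(a)]);print(np.array([.6285,-.2833])+.0655*u)
w=ray(c,f([(345,150),(466,150),(350,350),(461,355)]),.012);print(w, w[:2].mean(0)[:2]-.0845*u)
for i,j in ((0,2),(1,3)):
  d=w[i]-w[j];print(np.arctan2(d[1],d[0]))
# blank top far edge corners (z = tcp+.015)
print(ray(c,f([(357,250),(446,250)]),.16+.015))
E
```

```text
pin [[ 0.63716024 -0.22028388  0.062     ]]
[ 0.63411277 -0.21804093]
[[ 0.60415658 -0.19859234  0.012     ]
 [ 0.67423212 -0.20486305  0.012     ]
 [ 0.59331478 -0.32070792  0.012     ]
 [ 0.6636467  -0.33045004  0.012     ]] [ 0.63195345 -0.28591688]
1.4822453662259907
1.486707518380958
[[ 0.6201471  -0.23544652  0.175     ]
 [ 0.6455999  -0.23773731  0.175     ]]
```

```bash
python3 -c "
from h import *
go(.6312,-.2848,.028,1.485)"
```

```text
t 4.6 pos [ 0.6284 -0.2832  0.1596] a 1.481 j7 0.15 | slide [-0.13  0.29 13.16] roll -0.004 or 3.138 | F [-0.8  0.1 -0.1] w 27.6
```

>>> {"fn": "move_arm", "kwargs": {"slide": [[-0.13,0.29,3],[-0.13,0.29,7],[-0.13,0.29,10],[-0.13,0.29,11.5],[-0.13,0.29,12.3],[-0.13,0.29,12.8],[-0.13,0.29,13.1],[-0.13,0.29,13.1],[-0.13,0.29,13.1]], "roll": [0,0,0,0,0,0,0,0,0]}}

```text
time: 5.5
position: [0.6325, -0.2852, 0.031]
tool_rot: [2.316, 2.118, 0.002]
ft_force: [-1.7, 1.4, 6.3]
grip_width: 0.319
grip_force: 25.0
```

```bash
python3 - <<'E'
from h import *
snap('wrist','w3.png',None,1.56)
go(.6316,-.2856,.028,1.485)
E
```

```text
t 5.55 pos [ 0.6325 -0.2852  0.031 ] a 1.482 j7 0.11 | slide [-0.05 -0.09  0.3 ] roll -0.003 or 3.138 | F [-1.2  1.3  5.6] w 27.7
```

View pics/w3.png

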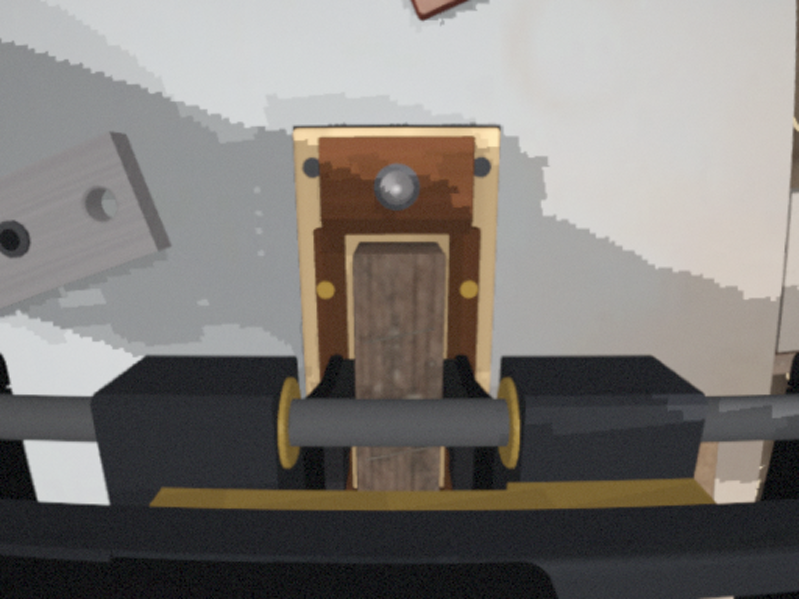

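>>> {"fn": "move_arm", "kwargs": {"slide": [[0,0,0],[0,0,0],[0,0,0],[0,0,0],[0,0,-3],[0,0,-7],[0,0,-12],[0,0,-13],[0,0,-13],[0,0,-13]], "roll": [0,0,0,0,0,0,0,0,0,0], "gripper": 5.5}}

```text
time: 6.55
position: [0.6305, -0.2847, 0.1572]
tool_rot: [-2.317, -2.119, 0.002]
ft_force: [-0.1, -0.2, -1.0]
grip_width: 0.63
grip_force: 0.0
```

```bash
python3 - <<'E'
from h import *
snap('wrist','w4.png',None,1.56)
go(.6316,-.2856,.028,1.485)
c=cams.get_calibration('wrist')
a=1.485;u=np.array([np.cos(a),np.sin(a)]);v=np.array([-u[1],u[0]]);C=np.array([.6316,-.2856])
P=[np.r_[C+s*.0475*u+r*.014*v,.042] for s,r in ((1,1),(1,-1))]
print(proj(c,P)*1.56)
E
```

```text
t 6.6 pos [ 0.63   -0.2845  0.1563] a 1.482 j7 0.15 | slide [-0.1   0.21 12.83] roll -0.003 or 3.138 | F [ 0.6 -0.  -0.2] w 55.2
[[376.73667074 215.84963414]
 [429.30113707 215.68492843]]
```

View pics/w4.png

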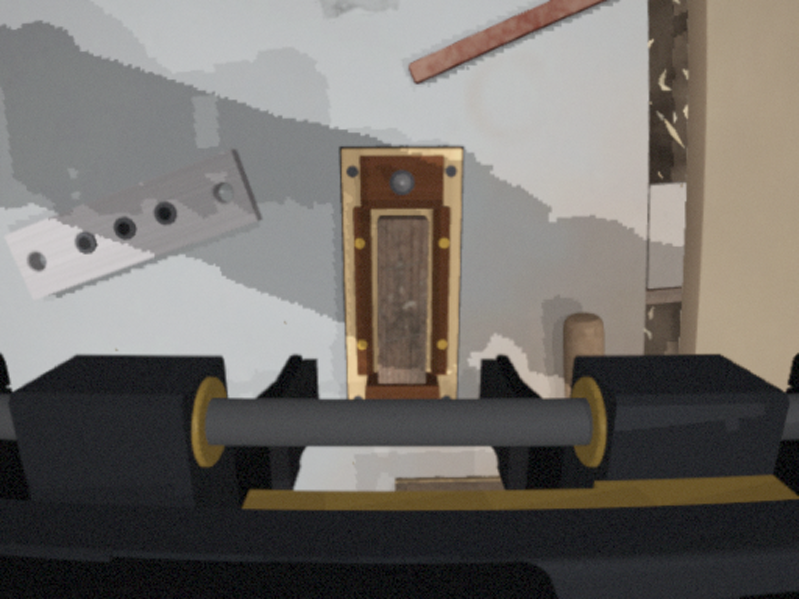

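```bash
python3 - <<'E'
from h import *
c=cams.get_calibration('wrist');f=lambda p:(np.array(p)+.5)/1.56-.5
w=ray(c,f([(224,192),(36,261)]),.012);d=w[0]-w[1];print('plate long',w.mean(0),np.linalg.norm(d),np.arctan2(d[1],d[0]))
w=ray(c,f([(401,182)]),.062);print('pin->jig c',w[0][:2]-.0655*np.array([np.cos(1.485),np.sin(1.485)]))
go(.4675,-.2315,.08,.218)
E
```

```text
plate long [ 0.4669971  -0.23097186  0.012     ] 0.13213063220839333 0.21964354455933566
pin->jig c [ 0.63040489 -0.28551475]
t 6.6 pos [ 0.63   -0.2845  0.1563] a 1.482 j7 0.15 | slide [  3.83 -16.63   7.69] roll 1.264 or -1.878 | F [ 0.6 -0.  -0.2] w 55.2
```

>>> {"fn": "move_arm", "kwargs": {"slide": [[3.8,-16.6,7.0],[3.8,-16.6,7.7],[3.8,-16.6,7.7],[3.8,-16.6,7.7],[3.8,-16.6,7.7],[3.8,-16.6,7.7],[3.8,-16.6,7.7],[3.8,-16.6,7.7],[3.8,-16.6,7.7],[3.8,-16.6,7.7],[3.8,-16.6,7.7],[3.8,-16.6,7.7],[3.8,-16.6,7.7]], "roll": [0,0,1.26,1.26,1.26,1.26,1.26,1.26,1.26,1.26,1.26,1.26,1.26], "gripper": 7.5}}

```text
time: 7.9
position: [0.4682, -0.2317, 0.0802]
tool_rot: [-3.121, -0.35, 0.003]
ft_force: [-0.5, -0.3, 0.1]
grip_width: 0.863
grip_force: 0.0
```

```bash
python3 -c "
from h import *
go(.4674,-.2313,.004,.218)"
```

```text
t 7.9 pos [ 0.4682 -0.2317  0.0802] a 0.223 j7 -1.01 | slide [-0.06 -0.05  7.62] roll 0.005 or -3.136 | F [-0.5 -0.3  0.1] w 75.1
```

>>> {"fn": "move_arm", "kwargs": {"slide": [[-0.06,-0.05,4],[-0.06,-0.05,6],[-0.06,-0.05,7.2],[-0.06,-0.05,7.6],[-0.06,-0.05,7.6],[-0.06,-0.05,7.6]], "roll": [0.005,0.005,0.005,0.005,0.005,0.005]}}

```text
time: 8.5
position: [0.4694, -0.2322, 0.0065]
tool_rot: [3.122, 0.34, 0.002]
ft_force: [0.4, -0.7, 0.2]
grip_width: 0.86
grip_force: 0.0
```

>>> {"fn": "move_arm", "kwargs": {"slide": [[0,0,0],[0,0,0],[0,0,0],[0,0,0],[0,0,0],[0,0,0],[0,0,0],[0,0,0],[0,0,-3],[0,0,-7],[0,0,-11],[0,0,-14],[0,0,-14],[0,0,-14]], "roll": [0,0,0,0,0,0,0,0,0,0,0,0,0,0], "gripper": 3, "squeeze": 40}}

```text
time: 9.9
position: [0.4683, -0.2322, 0.1454]
tool_rot: [3.122, 0.339, 0.0]
ft_force: [-0.1, -0.4, -1.9]
grip_width: 0.495
grip_force: 40.0
```

```bash
python3 -c "
from h import *
go(.631,-.2855,.15,1.485)"
```

```text
t 9.9 pos [ 0.4683 -0.2322  0.1454] a 0.217 j7 -0.99 | slide [14.74  8.71 -0.46] roll -1.268 or 1.873 | F [-0.1 -0.4 -1.9] w 43.1
```

>>> {"fn": "move_arm", "kwargs": {"slide": [[14.7,8.7,-0.5],[14.7,8.7,-0.5],[14.7,8.7,-0.5],[14.7,8.7,-0.5],[14.7,8.7,-0.5],[14.7,8.7,-0.5],[14.7,8.7,-0.5],[14.7,8.7,-0.5],[14.7,8.7,-0.5],[14.7,8.7,-0.5],[14.7,8.7,-0.5],[14.7,8.7,-0.5],[14.7,8.7,-0.5]], "roll": [-1.27,-1.27,-1.27,-1.27,-1.27,-1.27,-1.27,-1.27,-1.27,-1.27,-1.27,-1.27,-1.27]}}

```text
time: 11.2
position: [0.6306, -0.2851, 0.1501]
tool_rot: [-2.313, -2.125, 0.001]
ft_force: [-0.6, -0.4, -2.2]
grip_width: 0.496
grip_force: 40.0
```

```bash
python3 - <<'E'
from h import *
snap('wrist','w5.png',(130,20,400,250),2.9)
go(.631,-.2855,.052,1.485)
E
```

```text
t 11.25 pos [ 0.6307 -0.2851  0.1503] a 1.486 j7 0.12 | slide [-0.04  0.04  9.83] roll 0.001 or -3.14 | F [ 0.2 -0.4 -1.2] w 43.4
```

View pics/w5.png

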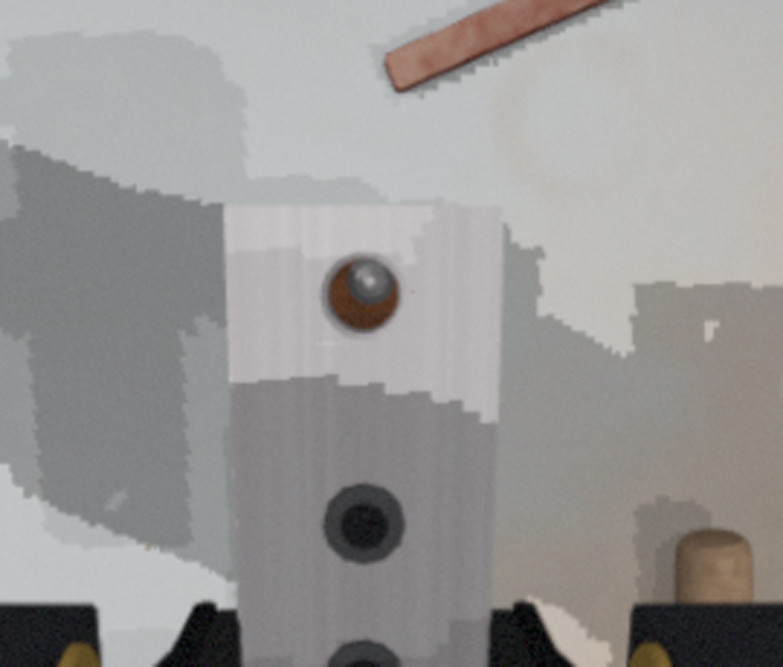

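```bash
cat >> h.py <<'E'
def holepin(hole,pin,zu,ztip,crop=(130,20),sc=2.9):
    c=cams.get_calibration('wrist');f=lambda p:(np.array([p])+.5)/sc-.5+np.array(crop)
    h=ray(c,f(hole),zu+.012)[0];p=ray(c,f(pin),ztip)[0]
    R=cv2.Rodrigues(monitor.get_state()['tool_rot'])[0]
    print('hole',h,'pin',p,'correction in tool cm',(R.T@np.r_[(p-h)[:2],0]*100).round(2)); return h,p
E
python3 - <<'E'
from h import *
holepin((362,292),(369,281),.146,.064)
s=monitor.get_state();print(s['position'])
E
```

```text
hole [ 0.63520384 -0.22118065  0.158     ] pin [ 0.6367379  -0.22083921  0.064     ] correction in tool cm [ 0.05  0.15 -0.  ]
[ 0.63070903 -0.28509861  0.15033928]
```

>>> {"fn": "move_arm", "kwargs": {"slide": [[0.05,0.15,3],[0.05,0.15,6],[0.05,0.15,7.2],[0.05,0.15,7.8],[0.05,0.15,8.2],[0.05,0.15,8.6],[0.05,0.15,9.0],[0.05,0.15,9.4],[0.05,0.15,9.4]], "roll": [0,0,0,0,0,0,0,0,0]}}

```text
time: 12.15
position: [0.6321, -0.2848, 0.0562]
tool_rot: [-2.312, -2.126, 0.001]
ft_force: [0.2, 0.3, -0.6]
grip_width: 0.499
grip_force: 40.0
```

Freely down on the pins, no force. Final lowering and release.

>>> {"fn": "move_arm", "kwargs": {"slide": [[0,0,0.2],[0,0,0.4],[0,0,0.6],[0,0,0.75],[0,0,0.75],[0,0,0.75]], "roll": [0,0,0,0,0,0]}}

```text
time: 12.75
position: [0.6323, -0.2849, 0.0497]
tool_rot: [2.313, 2.126, -0.0]
ft_force: [-1.8, 1.1, 4.1]
grip_width: 0.496
grip_force: 40.0
```

>>> {"fn": "move_arm", "kwargs": {"slide": [[0,0,0],[0,0,0],[0,0,0],[0,0,0],[0,0,-3],[0,0,-7],[0,0,-10],[0,0,-10],[0,0,-10]], "roll": [0,0,0,0,0,0,0,0,0], "gripper": 7.5}}

```text
time: 13.65
position: [0.6328, -0.2849, 0.1498]
tool_rot: [2.311, 2.125, 0.001]
ft_force: [0.7, -0.2, -0.0]
grip_width: 0.859
grip_force: 0.0
```

```bash
python3 - <<'E'
from h import *
go(.463,.2294,.13,-.746)
snap('wrist','w6.png',(130,20,400,250),2.9)
E
```

```text
t 13.65 pos [ 0.6328 -0.2849  0.1498] a 1.487 j7 0.12 | slide [ 49.83 -21.23   1.91] roll -0.909 or 2.233 | F [ 0.7 -0.2 -0. ] w 74.8
```

View pics/w6.png

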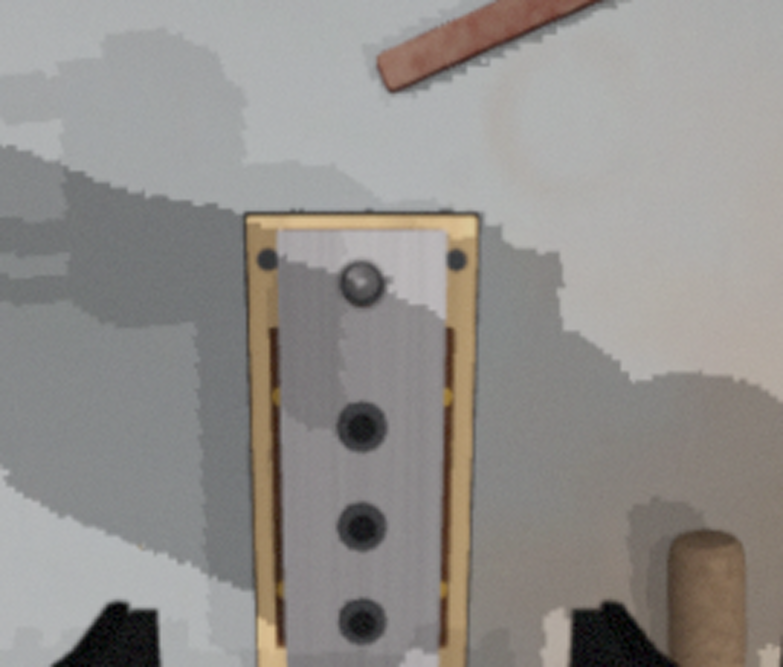

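```bash
python3 -c "
from h import *
go(.475,.225,.28,0.0)"
```

```text
t 13.7 pos [ 0.6319 -0.2848  0.1483] a 1.487 j7 0.12 | slide [ 49.48 -19.92 -13.15] roll 1.487 or -1.655 | F [-1.1  0.3 -0.3] w 74.7
```

>>> {"fn": "move_arm", "kwargs": {"slide": [[0,0,-5],[10,-4,-10],[20,-8,-13.1],[30,-12,-13.1],[40,-16,-13.1],[49.5,-20,-13.1],[49.5,-20,-13.1],[49.5,-20,-13.1],[49.5,-20,-13.1],[49.5,-20,-13.1],[49.5,-20,-13.1],[49.5,-20,-13.1],[49.5,-20,-13.1],[49.5,-20,-13.1],[49.5,-20,-13.1],[49.5,-20,-13.1],[49.5,-20,-13.1]], "roll": [0,0.1,0.2,0.35,0.5,0.65,0.8,0.95,1.1,1.25,1.4,1.487,1.487,1.487,1.487,1.487,1.487]}}

```text
time: 15.4
position: [0.4753, 0.2233, 0.2795]
tool_rot: [3.141, -0.005, -0.001]
ft_force: [0.3, -0.5, 0.1]
grip_width: 0.859
grip_force: 0.0
```

```bash
python3 - <<'E'
from h import *
go(.463,.2294,.1,2.395)
snap('wrist','w7.png',None,1.56)
E
```

```text
t 15.4 pos [0.4753 0.2233 0.2795] a -0.003 j7 -2.11 | slide [-1.22 -0.62 17.95] roll 0.743 or -2.398 | F [ 0.3 -0.5  0.1] w 74.8
```

View pics/w7.png

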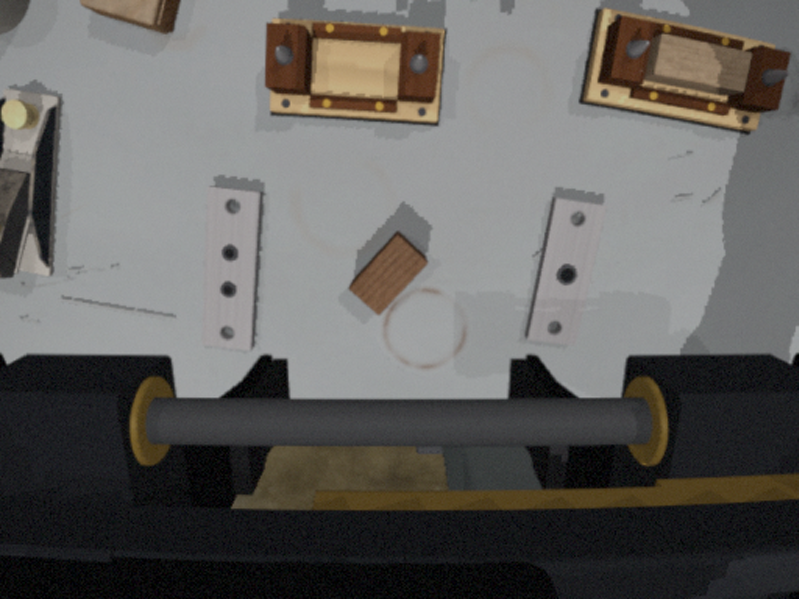

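```bash
python3 - <<'E'
from h import *
c=cams.get_calibration('wrist');f=lambda p:(np.array(p)+.5)/1.56-.5
def rep(n,p,z):
    w=ray(c,f(p),z)
    d=w[0]-w[1] if len(p)==2 else (w[0]+w[1]-w[2]-w[3])/2
    print(n,w.mean(0).round(4),'len',np.linalg.norm(d).round(4),'ang',np.arctan2(d[1],d[0]).round(3))
rep('b_short',[(397,233),(427,263),(381,314),(350,289)],.034)
rep('p_mid',[(232,206),(227,332)],.012)
rep('p_short',[(578,218),(555,327)],.012)
rep('j_short base',[(276,20),(271,115),(438,124),(445,28)],.010)
rep('j_short pins',[(283,51),(420,63)],.064)
rep('j_mid pins',[(637,46),(775,76)],.056)
E
```

```text
b_short [0.465 0.23  0.034] len 0.0579 ang -0.714
p_mid [0.4652 0.367  0.012 ] len 0.1103 ang -0.123
p_short [0.4616 0.078  0.012 ] len 0.096 ang -0.134
j_short base [0.6238 0.254  0.01  ] len 0.133 ang 1.513
j_short pins [0.6238 0.2538 0.064 ] len 0.0945 ang 1.477
j_mid pins [ 0.6276 -0.0026  0.056 ] len 0.1101 ang 1.43
```

>>> {"fn": "move_arm", "kwargs": {"slide": [[-1.0,-0.7,16],[-1.0,-0.7,18],[-1.0,-0.7,18],[-1.0,-0.7,18],[-1.0,-0.7,18],[-1.0,-0.7,18],[-1.0,-0.7,18],[-1.0,-0.7,18],[-1.0,-0.7,18],[-1.0,-0.7,18],[-1.0,-0.7,18],[-1.0,-0.7,18],[-1.0,-0.7,18],[-1.0,-0.7,18],[-1.0,-0.7,18],[-1.0,-0.7,18],[-1.0,-0.7,18],[-1.0,-0.7,18],[-1.0,-0.7,18],[-1.0,-0.7,18]], "roll": [-0.14,-0.28,-0.42,-0.56,-0.7,-0.84,-0.98,-1.12,-1.26,-1.4,-1.54,-1.68,-1.82,-1.96,-2.1,-2.24,-2.38,-2.41,-2.41,-2.41]}}

```text
time: 17.45
position: [0.4647, 0.2319, 0.1]
tool_rot: [1.128, 2.932, -0.0]
ft_force: [-0.4, 0.5, 0.3]
grip_width: 0.859
grip_force: 0.0
```

```bash
python3 -c "
from h import *
go(.4648,.230,.013,2.41)"
```

```text
t 17.45 pos [0.4647 0.2319 0.1   ] a 2.407 j7 0.05 | slide [-0.13 -0.13  8.7 ] roll -0.003 or 3.138 | F [-0.4  0.5  0.3] w 74.7
```

>>> {"fn": "move_arm", "kwargs": {"slide": [[-0.13,-0.13,4],[-0.13,-0.13,7],[-0.13,-0.13,8.3],[-0.13,-0.13,8.7],[-0.13,-0.13,8.7],[-0.13,-0.13,8.7]], "roll": [0,0,0,0,0,0]}}

```text
time: 18.05
position: [0.4656, 0.2311, 0.0143]
tool_rot: [1.124, 2.932, 0.002]
ft_force: [0.8, 0.1, -0.4]
grip_width: 0.863
grip_force: 0.0
```

>>> {"fn": "move_arm", "kwargs": {"slide": [[0,0,0],[0,0,0],[0,0,0],[0,0,0],[0,0,0],[0,0,0],[0,0,0],[0,0,0],[0,0,-3],[0,0,-7],[0,0,-11],[0,0,-14],[0,0,-14],[0,0,-14]], "roll": [0,0,0,0,0,0,0,0,0,0,0,0,0,0], "gripper": 2, "squeeze": 25}}

```text
time: 19.45
position: [0.4649, 0.2301, 0.1532]
tool_rot: [1.124, 2.932, -0.0]
ft_force: [-0.1, -0.1, -2.4]
grip_width: 0.386
grip_force: 25.0
```

```bash
python3 -c "
from h import *
go(.6238,.2539,.153,1.487)"
```

```text
t 19.45 pos [0.4649 0.2301 0.1532] a 2.409 j7 0.11 | slide [-10.22  12.39   0.03] roll 0.922 or -2.219 | F [-0.1 -0.1 -2.4] w 33.6
```

>>> {"fn": "move_arm", "kwargs": {"slide": [[-10.2,12.4,0],[-10.2,12.4,0],[-10.2,12.4,0],[-10.2,12.4,0],[-10.2,12.4,0],[-10.2,12.4,0],[-10.2,12.4,0],[-10.2,12.4,0],[-10.2,12.4,0],[-10.2,12.4,0],[-10.2,12.4,0],[-10.2,12.4,0]], "roll": [0.92,0.92,0.92,0.92,0.92,0.92,0.92,0.92,0.92,0.92,0.92,0.92]}}

```text
time: 20.65
position: [0.6234, 0.2543, 0.1531]
tool_rot: [2.309, 2.13, -0.0]
ft_force: [0.9, -0.3, -0.1]
grip_width: 0.388
grip_force: 25.0
```

```bash
python3 - <<'E'
from h import *
im=snap('wrist','w8.png',(130,20,400,250),2.9)
go(.6238,.2539,.028,1.487)
E
```

```text
t 20.7 pos [0.6235 0.2544 0.1531] a 1.49 j7 -0.78 | slide [-0.05  0.04 12.51] roll 0.003 or -3.139 | F [ 0.1  0.4 -0.3] w 33.5
```

View pics/w8.png

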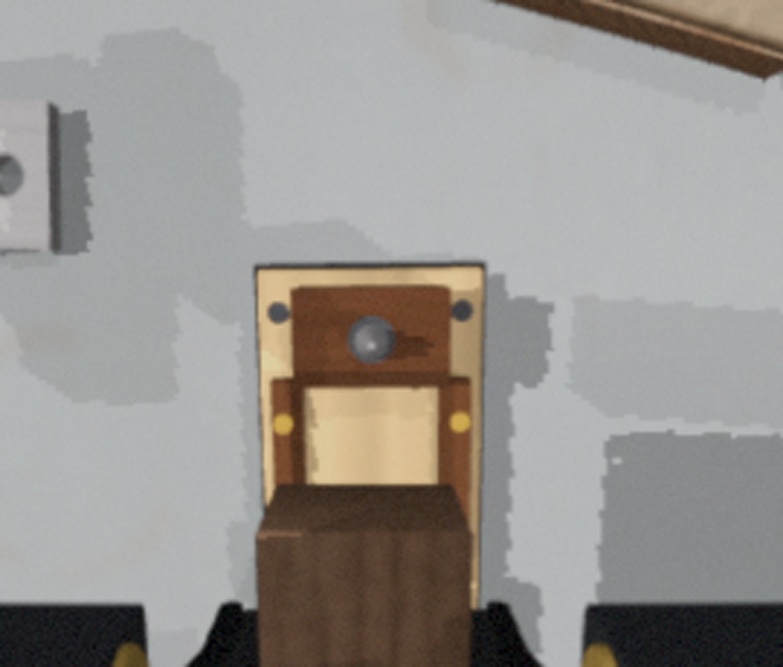

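```bash
python3 - <<'E'
from h import *
c=cams.get_calibration('wrist');f=lambda p:(np.array(p)+.5)/2.9-.5+np.array((130,20))
u=np.array([np.cos(1.487),np.sin(1.487)])
print('jig by pin',ray(c,f([(371,339)]),.069)[0][:2]-.048*u)
w=ray(c,f([(257,266),(485,264)]),.010);d=w[1]-w[0];print('jig by base',w.mean(0)[:2]-.067*u,np.linalg.norm(d),np.arctan2(d[1],d[0])+np.pi/2)
for p,z in (([(258,535),(470,533)],.174),([(275,487),(457,486)],.140)):
    w=ray(c,f(p),z);d=w[1]-w[0];print('blank',w.mean(0)[:2]-.03*u,np.linalg.norm(d),np.arctan2(d[1],d[0])+np.pi/2)
E
```

```text
jig by pin [0.62457125 0.25638104]
jig by base [0.6248537  0.25602151] 0.07092330578900068 1.4984409188848267
blank [0.62255916 0.25248496] 0.03259760365752939 1.4994494528550975
blank [0.62289677 0.25217421] 0.03426677292775769 1.4952770390072458
```

>>> {"fn": "move_arm", "kwargs": {"slide": [[0.33,0.16,3],[0.33,0.16,7],[0.33,0.16,9],[0.33,0.16,10.5],[0.33,0.16,11.5],[0.33,0.16,12.2],[0.33,0.16,12.5],[0.33,0.16,12.5],[0.33,0.16,12.5]], "roll": [0,0,0,0,0,0,0,0,0]}}

```text
time: 21.6
position: [0.6258, 0.258, 0.029]
tool_rot: [2.309, 2.129, 0.002]
ft_force: [0.8, 0.2, -1.1]
grip_width: 0.39
grip_force: 25.0
```

>>> {"fn": "move_arm", "kwargs": {"slide": [[0,0,0],[0,0,0],[0,0,0],[0,0,0],[0,0,-3],[0,0,-7],[0,0,-12],[0,0,-13],[0,0,-13],[0,0,-13]], "roll": [0,0,0,0,0,0,0,0,0,0], "gripper": 6}}

```text
time: 22.6
position: [0.6247, 0.2571, 0.1567]
tool_rot: [-2.31, -2.13, 0.003]
ft_force: [-0.6, -0.8, 0.1]
grip_width: 0.689
grip_force: 0.0
```

```bash
python3 - <<'E'
from h import *
cams_im=snap('wrist','w9.png',(130,20,400,250),2.9)
go(.4612,.0785,.09,3.006)
E
```

```text
t 22.65 pos [0.6244 0.2568 0.1559] a 1.49 j7 -0.78 | slide [-19.08 -14.81   6.66] roll -1.516 or 1.625 | F [-0.4 -1.1 -0.6] w 60.0
```

>>> {"fn": "move_arm", "kwargs": {"slide": [[-3,-2.5,0],[-6,-5,0],[-10,-8,2],[-14,-11,4],[-19.1,-14.8,6.6],[-19.1,-14.8,6.6],[-19.1,-14.8,6.6],[-19.1,-14.8,6.6],[-19.1,-14.8,6.6],[-19.1,-14.8,6.6],[-19.1,-14.8,6.6],[-19.1,-14.8,6.6],[-19.1,-14.8,6.6],[-19.1,-14.8,6.6]], "roll": [-0.14,-0.28,-0.42,-0.56,-0.7,-0.84,-0.98,-1.12,-1.26,-1.4,-1.51,-1.51,-1.51,-1.51], "gripper": 7.5}}

```text
time: 24.05
position: [0.4618, 0.0791, 0.0915]
tool_rot: [-0.225, -3.132, -0.0]
ft_force: [0.4, 0.1, -0.3]
grip_width: 0.865
grip_force: 0.0
```

```bash
python3 -c "
from h import *
go(.4612,.0785,.004,3.006)"
```

```text
t 24.05 pos [0.4618 0.0791 0.0915] a 2.998 j7 1.02 | slide [ 0.04 -0.07  8.75] roll -0.008 or 3.133 | F [ 0.4  0.1 -0.3] w 75.2
```

>>> {"fn": "move_arm", "kwargs": {"slide": [[0,-0.07,4],[0,-0.07,7],[0,-0.07,8.3],[0,-0.07,8.7],[0,-0.07,8.7],[0,-0.07,8.7],[0,-0.07,8.7]], "roll": [-0.008,-0.008,-0.008,-0.008,-0.008,-0.008,-0.008]}}

```text
time: 24.75
position: [0.4633, 0.0786, 0.0062]
tool_rot: [0.21, 3.132, -0.0]
ft_force: [0.4, -0.9, 0.3]
grip_width: 0.858
grip_force: 0.0
```

>>> {"fn": "move_arm", "kwargs": {"slide": [[0,0,0],[0,0,0],[0,0,0],[0,0,0],[0,0,0],[0,0,0],[0,0,0],[0,0,0],[0,0,-3],[0,0,-7],[0,0,-11],[0,0,-14],[0,0,-14],[0,0,-14]], "roll": [0,0,0,0,0,0,0,0,0,0,0,0,0,0], "gripper": 3, "squeeze": 40}}

```text
time: 26.15
position: [0.462, 0.0777, 0.1447]
tool_rot: [0.212, 3.134, -0.003]
ft_force: [-1.2, -0.8, -1.4]
grip_width: 0.497
grip_force: 40.0
```

```bash
python3 -c "
from h import *
go(.6247,.2558,.15,1.49)"
```

```text
t 26.15 pos [0.462  0.0777 0.1447] a 3.007 j7 1.15 | slide [-13.73  19.83  -0.56] roll 1.517 or -1.625 | F [-1.2 -0.8 -1.4] w 43.2
```

>>> {"fn": "move_arm", "kwargs": {"slide": [[-13.7,19.8,-0.6],[-13.7,19.8,-0.6],[-13.7,19.8,-0.6],[-13.7,19.8,-0.6],[-13.7,19.8,-0.6],[-13.7,19.8,-0.6],[-13.7,19.8,-0.6],[-13.7,19.8,-0.6],[-13.7,19.8,-0.6],[-13.7,19.8,-0.6],[-13.7,19.8,-0.6],[-13.7,19.8,-0.6],[-13.7,19.8,-0.6],[-13.7,19.8,-0.6],[-13.7,19.8,-0.6],[-13.7,19.8,-0.6]], "roll": [1.517,1.517,1.517,1.517,1.517,1.517,1.517,1.517,1.517,1.517,1.517,1.517,1.517,1.517,1.517,1.517]}}

```text
time: 27.75
position: [0.6243, 0.2564, 0.1508]
tool_rot: [-2.308, -2.132, 0.0]
ft_force: [-0.5, -0.8, -1.5]
grip_width: 0.498
grip_force: 40.0
```

```bash
python3 - <<'E'
from h import *
im=snap('wrist','w10.png',(180,60,330,250),3)
go(.6247,.2558,.05,1.49)
w9=cv2.imread('pics/raw_w9.png')[60:250,200:310]
a=cv2.imread('pics/w10.png'); b=cv2.resize(w9,None,fx=3,fy=3,interpolation=cv2.INTER_CUBIC)
cv2.imwrite('pics/m.png',np.hstack([a,b]))
E
```

```text
t 27.8 pos [0.6244 0.2564 0.1509] a 1.491 j7 -0.76 | slide [-0.06  0.04 10.09] roll 0.001 or -3.14 | F [-0.9  1.  -2.2] w 43.1
```

View pics/m.png

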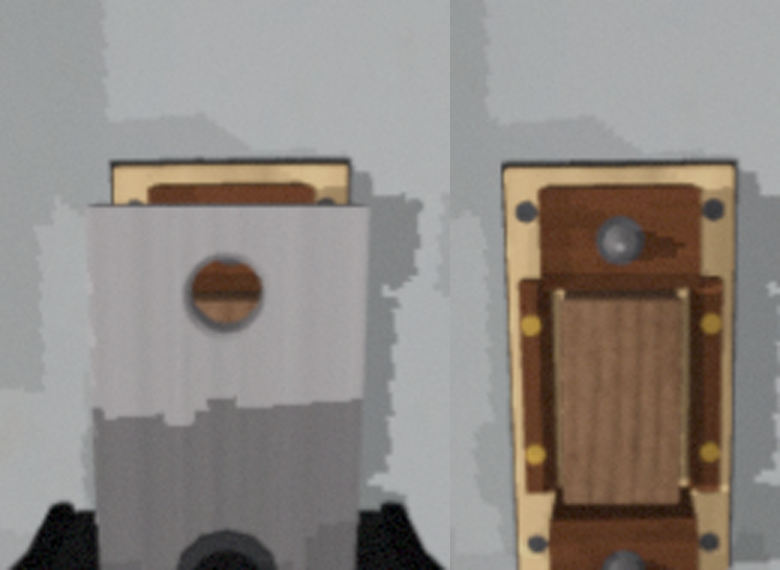

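```bash
python3 - <<'E'
from h import *
c=cams.get_calibration('wrist');u=np.array([np.cos(1.49),np.sin(1.49)])
f=lambda p,o:(np.array(p)+.5)/3-.5+np.array(o)
hole=ray(c,f([(224,294)],(180,60)),.1585)[0];print('hole',hole,'plate c',hole[:2]-.048*u)
w=ray(c,f([(110,160),(351,159)],(180,60)),.010);print('jig base now',w.mean(0)[:2]-.067*u)
c2=dict(c);R=np.array(c['R']);C=-R.T@np.array(c['t']).ravel()+[0,.0004,.005];c2['t']=-R@C
w=ray(c2,f([(52,164),(287,162)],(200,60)),.010);print('jig base w9',w.mean(0)[:2]-.067*u)
p1=ray(c2,f([(171,240)],(200,60)),.069)[0];p2=ray(c2,f([(175,568)],(200,60)),.069)[0];print('pins',p1,p2,'c',(p1+p2)[:2]/2,'c1',p1[:2]-.048*u)
d=(p1-hole)[:2];print('corr tool',100*d@u,100*(d@[u[1],-u[0]]))
E
```

```text
hole [0.62709827 0.30320516 0.1585    ] plate c [0.62322426 0.25536175]
jig base now [0.62477962 0.25658482]
jig base w9 [0.62440422 0.25595588]
pins [0.6285937  0.30422754 0.069     ] [0.62272086 0.21615104 0.069     ] c [0.62565728 0.26018929] c1 [0.62471969 0.25638413]
corr tool 0.11397417818109427 0.14080356480325976
```

>>> {"fn": "move_arm", "kwargs": {"slide": [[0.11,0.14,3],[0.11,0.14,5.5],[0.11,0.14,6.7],[0.11,0.14,7.2],[0.11,0.14,7.6],[0.11,0.14,8.0],[0.11,0.14,8.4],[0.11,0.14,8.8],[0.11,0.14,8.8]], "roll": [0,0,0,0,0,0,0,0,0]}}

```text
time: 28.7
position: [0.6257, 0.2573, 0.0626]
tool_rot: [-2.308, -2.131, 0.001]
ft_force: [-0.1, -0.2, -2.2]
grip_width: 0.493
grip_force: 40.0
```

>>> {"fn": "move_arm", "kwargs": {"slide": [[0,0,0.2],[0,0,0.4],[0,0,0.6],[0,0,0.8],[0,0,0.8],[0,0,0.8]], "roll": [0,0,0,0,0,0]}}

```text
time: 29.3
position: [0.6259, 0.2575, 0.0551]
tool_rot: [2.308, 2.131, 0.0]
ft_force: [0.2, -0.6, 0.3]
grip_width: 0.499
grip_force: 40.0
```

>>> {"fn": "move_arm", "kwargs": {"slide": [[0,0,0],[0,0,0],[0,0,0],[0,0,0],[0,0,-3],[0,0,-7],[0,0,-10],[0,0,-10],[0,0,-10]], "roll": [0,0,0,0,0,0,0,0,0], "gripper": 7.5}}

```text
time: 30.2
position: [0.6262, 0.2577, 0.1558]
tool_rot: [2.308, 2.13, 0.002]
ft_force: [0.1, -0.3, -0.2]
grip_width: 0.862
grip_force: 0.0
```

```bash
python3 - <<'E'
from h import *
snap('wrist','w11.png')
go(.4652,.3673,.09,3.016)
E
```

```text
t 30.25 pos [0.6256 0.2572 0.1544] a 1.491 j7 -0.76 | slide [  9.7  -16.86   6.44] roll -1.525 or 1.616 | F [-0.3 -0.4  0.1] w 74.8
```

>>> {"fn": "move_arm", "kwargs": {"slide": [[2,-4,0],[4,-8,0],[6,-12,3],[9.7,-16.9,6.4],[9.7,-16.9,6.4],[9.7,-16.9,6.4],[9.7,-16.9,6.4],[9.7,-16.9,6.4],[9.7,-16.9,6.4],[9.7,-16.9,6.4],[9.7,-16.9,6.4],[9.7,-16.9,6.4],[9.7,-16.9,6.4],[9.7,-16.9,6.4]], "roll": [-0.14,-0.28,-0.42,-0.56,-0.7,-0.84,-0.98,-1.12,-1.26,-1.4,-1.527,-1.527,-1.527,-1.527]}}

```text
time: 31.65
position: [0.4648, 0.3674, 0.0904]
tool_rot: [-0.197, -3.135, 0.001]
ft_force: [-1.1, -0.5, 0.2]
grip_width: 0.864
grip_force: 0.0
```

```bash
python3 -c "
from h import *
go(.4652,.3673,.004,3.017)"
```

```text
t 31.65 pos [0.4648 0.3674 0.0904] a 3.016 j7 0.33 | slide [-0.04 -0.    8.64] roll -0.001 or 3.14 | F [-1.1 -0.5  0.2] w 75.2
```

>>> {"fn": "move_arm", "kwargs": {"slide": [[0,0,4],[0,0,7],[0,0,8.3],[0,0,8.6],[0,0,8.6],[0,0,8.6],[0,0,8.6]], "roll": [0,0,0,0,0,0,0]}}

```text
time: 32.35
position: [0.4659, 0.3684, 0.0064]
tool_rot: [0.195, 3.134, 0.002]
ft_force: [0.6, -0.6, 0.5]
grip_width: 0.862
grip_force: 0.0
```

>>> {"fn": "move_arm", "kwargs": {"slide": [[0,0,0],[0,0,0],[0,0,0],[0,0,0],[0,0,0],[0,0,0],[0,0,0],[0,0,0],[0,0,-3],[0,0,-7],[0,0,-11],[0,0,-14],[0,0,-14],[0,0,-14]], "roll": [0,0,0,0,0,0,0,0,0,0,0,0,0,0], "gripper": 3, "squeeze": 40}}

```text
time: 33.75
position: [0.4651, 0.3672, 0.1446]
tool_rot: [0.195, 3.135, -0.001]
ft_force: [-1.0, -1.0, -3.0]
grip_width: 0.495
grip_force: 40.0
```

```bash
python3 -c "
from h import *
go(.628,-.004,.15,1.433)"
```

```text
t 33.75 pos [0.4651 0.3672 0.1446] a 3.018 j7 0.37 | slide [-20.76 -34.82  -0.51] roll -1.557 or 1.585 | F [-1. -1. -3.] w 43.1
```

>>> {"fn": "move_arm", "kwargs": {"slide": [[-3,-5,-0.5],[-6,-10,-0.5],[-9,-15,-0.5],[-12,-20,-0.5],[-15,-25,-0.5],[-18,-30,-0.5],[-20.8,-34.8,-0.5],[-20.8,-34.8,-0.5],[-20.8,-34.8,-0.5],[-20.8,-34.8,-0.5],[-20.8,-34.8,-0.5],[-20.8,-34.8,-0.5],[-20.8,-34.8,-0.5],[-20.8,-34.8,-0.5],[-20.8,-34.8,-0.5],[-20.8,-34.8,-0.5],[-20.8,-34.8,-0.5]], "roll": [0.14,0.28,0.42,0.56,0.7,0.84,0.98,1.12,1.26,1.4,1.52,1.585,1.585,1.585,1.585,1.585,1.585]}}

```text
time: 35.45
position: [0.6285, -0.0034, 0.1499]
tool_rot: [-2.369, -2.063, 0.0]
ft_force: [-0.1, -1.0, -2.2]
grip_width: 0.498
grip_force: 40.0
```

```bash
python3 - <<'E'
from h import *
im=snap('wrist','w12.png',(180,60,330,250),3)
go(.628,-.004,.05,1.433)
b=cv2.imread('pics/raw_w11.png')[60:250,200:310]
a=cv2.imread('pics/w12.png'); b=cv2.resize(b,None,fx=3,fy=3,interpolation=cv2.INTER_CUBIC)
cv2.imwrite('pics/m2.png',np.hstack([a,b]))
E
```

```text
t 35.5 pos [ 0.6286 -0.0033  0.15  ] a 1.433 j7 -0.41 | slide [-0.07 -0.05 10.  ] roll 0.0 or -3.141 | F [ 0.7 -0.2 -1.7] w 43.3
```

View pics/m2.png

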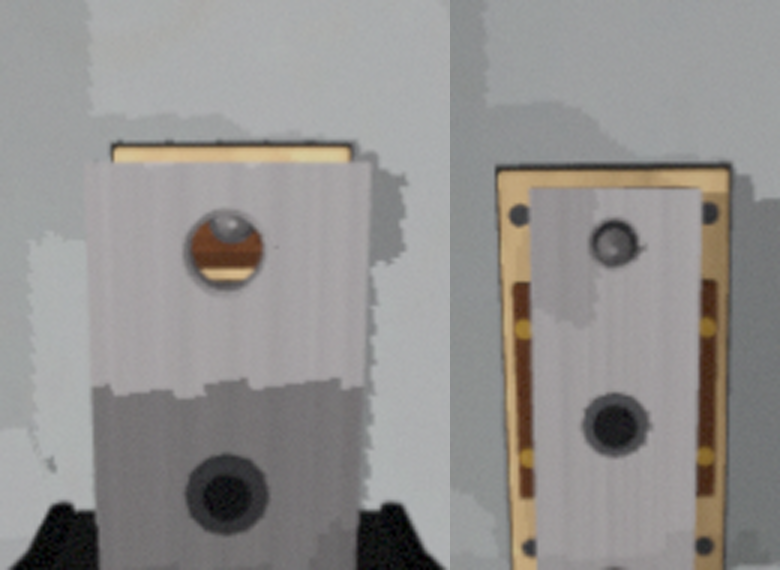

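```bash
python3 - <<'E'
from h import *
h,p=holepin((225,250),(231,219),.1455,.061,(180,60),3)
u=np.array([np.cos(1.433),np.sin(1.433)]);c=cams.get_calibration('wrist')
w=ray(c,(np.array([(112,145),(352,145)])+.5)/3-.5+np.array((180,60)),.010);d=w[1]-w[0]
print('jig base',w.mean(0)[:2]-.0745*u,np.arctan2(d[1],d[0])+np.pi/2,'jig pin',p[:2]-.0555*u,'plate',h[:2]-.0555*u)
E
```

```text
hole [0.63516546 0.04992039 0.1575    ] pin [0.63629558 0.04869195 0.061     ] correction in tool cm [-0.11  0.13 -0.  ]
jig base [ 0.62911275 -0.00658584] 1.4328399390079398 jig pin [ 0.62867207 -0.00628197] plate [ 0.62754194 -0.00505353]
```

>>> {"fn": "move_arm", "kwargs": {"slide": [[-0.12,0.13,3],[-0.12,0.13,6],[-0.12,0.13,7.4],[-0.12,0.13,8.0],[-0.12,0.13,8.4],[-0.12,0.13,8.8],[-0.12,0.13,9.2],[-0.12,0.13,9.5],[-0.12,0.13,9.5]], "roll": [0,0,0,0,0,0,0,0,0]}}

```text
time: 36.4
position: [0.6296, -0.0048, 0.0549]
tool_rot: [2.369, 2.063, -0.0]
ft_force: [0.6, -1.0, -2.0]
grip_width: 0.501
grip_force: 40.0
```

>>> {"fn": "move_arm", "kwargs": {"slide": [[0,0,0.2],[0,0,0.4],[0,0,0.6],[0,0,0.8],[0,0,0.8],[0,0,0.8]], "roll": [0,0,0,0,0,0]}}

```text
time: 37.0
position: [0.6298, -0.0046, 0.047]
tool_rot: [2.369, 2.063, 0.0]
ft_force: [-0.1, -0.3, -2.0]
grip_width: 0.497
grip_force: 40.0
```

>>> {"fn": "move_arm", "kwargs": {"slide": [[0,0,0],[0,0,0],[0,0,0],[0,0,0],[0,0,-3],[0,0,-7],[0,0,-10],[0,0,-14],[0,0,-18],[0,0,-18],[0,0,-18]], "roll": [0,0,0,0,0,0,0,0,0,0,0], "gripper": 7.5}}

```text
time: 38.1
position: [0.6302, -0.0045, 0.2281]
tool_rot: [2.368, 2.062, 0.002]
ft_force: [0.1, -0.3, -0.9]
grip_width: 0.862
grip_force: 0.0
```

```bash
python3 - <<'E'
from h import *
go(.63,-.005,.2,1.433)
c=cams.get_calibration('wrist');im=snap('wrist','w13.png')
# bright plate region -> min-area rectangle
hsv=cv2.cvtColor(im,cv2.COLOR_RGB2HSV)
u=np.array([np.cos(1.433),np.sin(1.433)]);v=np.array([-u[1],u[0]]);C=np.array([.629,-.0064])
# sample colours at predicted pin tip, hole annulus, and bushings on the seated plate
q=lambda s,r,z:np.r_[C+s*u+r*v,z]
pin=proj(c,[q(.0555,0,.0625)])[0];print('pred pin px',pin)
P=im[int(pin[1])-12:int(pin[1])+13,int(pin[0])-12:int(pin[0])+13].mean(2).astype(int)
print(P[::2,::2])
# far edge of plate: profile along u at r=+-.012
for r in (-.012,.012):
    ss=np.arange(.055,.085,.002);pp=proj(c,[q(s,r,.054) for s in ss])
    print([tuple(int(k) for k in im[int(round(y)),int(round(x))]) for x,y in pp])
E
```

```text
t 38.1 pos [ 0.6302 -0.0045  0.2281] a 1.433 j7 -0.38 | slide [-0.05 -0.02  2.81] roll -0.0 or 3.141 | F [ 0.1 -0.3 -0.9] w 75.0
pred pin px [254.42566761 126.97861147]
[[168 170 168 166 170 171 170 166 169 171 166 167 167]
 [167 170 166 166 171 170 171 164 170 168 165 165 166]
 [169 168 165 165 171 168 171 166 167 170 163 166 167]
 [166 170 167 165 169 163 156 159 168 168 166 166 167]
 [166 167 166 163 133  83  69  75 134 167 167 164 168]
 [166 172 164 146  59  90  90  79  63 148 162 165 166]
 [167 171 166 110  74 117 104  87  73 104 162 165 167]
 [167 168 165 126  90 119 145  98  76  76 160 164 166]
 [167 169 165 142  76  97  92  77  67 124 164 164 165]
 [166 167 165 163 132  74  67  78 134 164 162 166 166]
 [168 170 165 165 167 159 147 151 167 166 163 165 167]
 [166 166 165 164 168 166 166 166 170 167 165 164 166]
 [166 168 164 164 170 169 167 165 169 167 161 164 166]]
[(167, 164, 165), (169, 165, 165), (170, 166, 168), (168, 164, 166), (170, 165, 166), (168, 165, 166), (171, 167, 169), (186, 170, 153), (201, 175, 129), (174, 153, 113), (105, 104, 106), (156, 157, 158), (162, 164, 165), (162, 164, 165), (161, 162, 164), (162, 162, 164)]
[(169, 165, 167), (170, 165, 167), (167, 164, 164), (169, 166, 166), (171, 168, 168), (170, 166, 168), (168, 165, 165), (185, 169, 154), (202, 176, 133), (172, 150, 112), (107, 111, 108), (148, 152, 152), (149, 153, 152), (148, 149, 150), (149, 150, 151), (147, 150, 150)]
```

```bash
python3 -c "
from h import *
print(workorder.close_job())"
```

```text
the job is handed in; nothing more can be done
None
```

I handed the job in at about 38 s with both blanks in their nests and all three drill plates seated over their pins. I never moved the arm to the tape measure or the block plane. `close_job` returned no verdict. I saw the long and short plates seated in wrist pictures, but checked the middle plate only from pixel values, at one pin and the plate's far edge.

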